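Load and cover the heated vial rack

ROBOT

A 6-joint arm with a two-finger parallel gripper is mounted at the origin on the work surface. World frame = base frame: x ahead of the robot, y to its left, z up, the work surface at z = 0. Lengths are in m, angles in rad, forces in N, time in s.
With the tool pointing down it reaches from about 0.3 to 0.875 m from the base axis. Payload 6.4 kg.
Tool frame: the origin (TCP) lies midway between the tips of the shut fingers; the grasp point (between the pads) lies 19 mm behind it; z points along the fingers, y is the line along which they close (so a half turn about z gives the same grasp; the last joint's range is limited). The gripper opens to 85 mm and grips with 20 to 120 N. Pads are 22 mm wide; open, the fingers measure 114 mm over their backs; the gripper's body (76 mm by 85 mm) begins 54 mm behind the grasp point. The pads swing forward as they close: fully open they stand 13 mm farther back than shut.
Start: joints at [1.05, 0.181, 1.607, -0, 1.354, -0.206], TCP at [0.178, 0.547, 0.231] pointing down, gripper open.
Joint ranges: [-2.99, 2.99], [-0.89, 2.07], [0.3, 2.58], [-1.14, 4.28], [0, 2.63], [-3.12, 3.12]. Speed limits (rad/s): [2.57, 2.57, 3.01, 3.14, 3.14, 3.14].

INTERFACE

Orientations are given as a unit quaternion [w, x, y, z].
In Python, from bench import sensors, vision, ctrl gives the robot as it stands.
- The arm moves only by the tool carry_out, never from a script. Its argument "deltas" is text: rows parted by semicolons, each of 7 numbers parted by spaces: the shift along the tool's x, y, z in mm, then the turn, a rotation vector about the tool's x, y, z in rad, then the closure, from 0 (fully open) to 1 (shut). In form: tx ty tz ax ay az claw; .... A call has 1 to 12 rows; each row is the pose to reach, as a shift and turn from the pose commanded when the call began, along the tool's axes at that moment; what a row does not reach only later rows make up. A row lasts 1/8 s, in which the tool goes at most 62.5 mm and 10.7 degrees, less where a joint would pass 70% of its speed; a pose out of reach is approached as far as the arm can. A call with a gripper value outside its range is refused whole. The fingers move at their own pace and stop on an object; the grip force is fixed at half the most. Time passes only in rows, so rows that repeat a pose let the fingers close. It gives the time, the measured TCP pose, the force, the opening and the grip force at its end, in the units of the state.
- sensors.get_obs(): the state, without advancing time (a new reading comes with each control period).
- vision.camera(name): name is "scene" or "top" or "wrist"; returns the picture (420x560x3 uint8, blue, green, red); there is no depth.
- vision.camera_model(name): a dict with "K" (3x3 intrinsics, pixels), "k1" (the pictures are not rectified: a ray, as slopes to the right and down, at radius r is drawn at 1 + k1 r^2 times it, then the intrinsics apply), "extrinsics" (4x4, takes a point from world to camera coordinates); the wrist camera has in their place "hand_eye" (4x4, takes a point from camera to tool coordinates, whose origin is the TCP and whose axes are the flange's). Camera axes: x right, y down, z forward; pixel columns grow to the right and rows downward; lengths in m; the calibration is good to about 2 mm. A picture is of the moment at which its call begins: read the wrist's pose just before it. camera_model takes no time and is no camera call.
- ctrl.hand_in(): hands the job in; it is judged then, once.
The state is a dict: "time_s": time; "q": joint angles; "dq": joint speeds; "joint_efforts": joint torques, N m; "eef_pos": TCP position; "eef_rot": TCP orientation; "wrist_force": force on the tool from outside, world axes, zero at the start; "torque": the same for the moment, N m; "opening": opening from 0.0 (shut) to 1.0 (fully open); "grasp_force": force on a finger pad.
Only numpy, scipy, OpenCV 4.12 (cv2) and the standard library are available. Lean on these libraries where they do the work, as an engineer would, in place of code of your own. Each camera call takes 0.05 s, during which the arm holds its last target. There are 200 camera calls.

TASK

Set up the heating station for a run: fold both carton flaps right back, well past upright, and lower the aluminium rack plate over the station's two pins until it lies flush on the deck. Then stand every vial from the carton in its own well of the plate, right down on the deck and without tipping any over, and last of all lower the white cover over the same pins until its feet rest flush on the plate. Leave the flaps folded back, and do not disturb the bottle, jar and notebook nearby.

Things in the scene. Friction and masses are not known exactly. Their poses are not given: they have to be found in the camera images.
- station: Fixed white heating station, 270 (x) x 110 (y) x 45 mm high, with a flat aluminium deck 250 x 98 mm on top and two upright steel locating pins; origin at the centre of its underside, x along its length
- deck (a point): Centre of the station's deck surface, midway between the pins (axes as the station). The pins stand at x = +88 and -88 mm, y = 0 in this frame, 10 mm in diameter, rising 56 mm above the deck, the last 5 mm tapered
- plate: Loose aluminium rack plate, 204 (x) x 52 (y) x 30 mm, 0.6 kg, alike either way round, flat on the bench at first; origin at the centre of its underside, z up. Through holes along y = 0: four vial wells 30.5 mm wide and, at x = +88 and -88 mm, two 12.5 mm pin holes. Grip it across its 52 mm width. Seated, it lies on the deck with the pins through it
- plate_hole0 (a point): Centre of the mouth of a vial well on the plate's top face, 30 mm above the plate's underside (wells at x = -54, -18, 18, 54 mm in the plate's frame)
- plate_hole1 (a point): Centre of the mouth of a vial well on the plate's top face, 30 mm above the plate's underside (wells at x = -54, -18, 18, 54 mm in the plate's frame)
- plate_hole2 (a point): Centre of the mouth of a vial well on the plate's top face, 30 mm above the plate's underside (wells at x = -54, -18, 18, 54 mm in the plate's frame)
- plate_hole3 (a point): Centre of the mouth of a vial well on the plate's top face, 30 mm above the plate's underside (wells at x = -54, -18, 18, 54 mm in the plate's frame)
- cover: Loose white plastic bridge-shaped cover, 204 (x) x 52 (y) x 48 mm high, 0.2 kg, alike either way round, upright on the bench at first; origin at the centre of its underside (the plane of its feet), z up. Seated, its feet lie flat on the plate's top, 30 mm above the deck, with the pin ends in its feet and the roof bridging the vials
- cover_roof (a point): Centre of the cover's top, 48 mm above its feet. The roof is 8 mm thick, 52 mm wide (grip it across here), open at both sides between the feet. A foot at each end, 40 mm tall and 28 mm long (x from 74 to 102 mm), has a 12.5 mm vertical hole at x = +88 or -88 mm, closed by the roof above
- carton: Fixed open-topped cardboard carton, outside 210 (x) x 120 (y) x 68 mm high, walls and floor 4 mm; origin at the centre of its underside, x along its length. Two flaps are hinged along the tops of its long walls (y = +58 and -58 mm, 68 mm up)
- flap_left (a joint): Hinge angle (rad) of the left (+y) cardboard flap, hinged along the wall top at y = +58 mm in the carton's frame. 0 = level over the box, 1.57 = upright, stop at 2.4 = folded back outward; starts ajar (0.4 to 0.8). Moves at a light push (0.02 N m of friction, about 1 N) and stays where left. 202 mm along x, 40 mm from hinge to free edge, 3 mm thick
- flap_right (a joint): Hinge angle (rad) of the right (-y) cardboard flap, hinged along the wall top at y = -58 mm in the carton's frame. 0 = level over the box, 1.57 = upright, stop at 2.4 = folded back outward; starts ajar (0.4 to 0.8). Moves at a light push (0.02 N m of friction, about 1 N) and stays where left. 202 mm along x, 40 mm from hinge to free edge, 3 mm thick
- flap_left_edge (a point): Middle of the left flap's free edge
- flap_right_edge (a point): Middle of the right flap's free edge
- vial1: Amber glass vial with white screw cap, upright cylinder 28 mm in diameter, 61 mm tall, 35 g; origin at the centre of its underside, z up. At first it stands loose on the carton's floor (4 mm up), near the carton's long middle line. Two to four vials are present (None if absent). In a well it stands on the deck, 31 mm proud of the plate
- vial2: Amber glass vial with white screw cap, upright cylinder 28 mm in diameter, 61 mm tall, 35 g; origin at the centre of its underside, z up. At first it stands loose on the carton's floor (4 mm up), near the carton's long middle line. Two to four vials are present (None if absent). In a well it stands on the deck, 31 mm proud of the plate
- vial3: Amber glass vial with white screw cap, upright cylinder 28 mm in diameter, 61 mm tall, 35 g; origin at the centre of its underside, z up. At first it stands loose on the carton's floor (4 mm up), near the carton's long middle line. Two to four vials are present (None if absent). In a well it stands on the deck, 31 mm proud of the plate
- vial4: Amber glass vial with white screw cap, upright cylinder 28 mm in diameter, 61 mm tall, 35 g; origin at the centre of its underside, z up. At first it stands loose on the carton's floor (4 mm up), near the carton's long middle line. Two to four vials are present (None if absent). In a well it stands on the deck, 31 mm proud of the plate
- reagent: Bystander: closed amber reagent bottle, 68 mm in diameter, 130 mm tall, standing at the far side of the bench; origin at the centre of its underside. Leave alone
- jar: Bystander: small white jar with a blue lid, 60 mm in diameter, 65 mm tall; origin at the centre of its underside. Leave alone
- notebook: Bystander: closed notebook lying flat, 105 x 150 x 12 mm; origin at the centre of its underside. Leave alone
Not all that is in view belongs to the job. Several things look just like the cover: the one meant starts nearest to the robot's base.

How it is judged:
On the way, in this order (a step that is already met when the one before it is completed fails the run):
1. both flaps are folded back past upright and the rack plate lies flush on the deck over both pins (horizontal distance between plate and deck below 0.005 m and z of plate in the frame of deck between -0.003 and 0.003 m and angle between the x axis of plate and the x axis of station, either way round below 0.04 rad and angle between plate's own z axis and vertical below 0.03 rad and value of joint each of flap_left, flap_right above 1.75 rad), for 0.2 s.
2. every vial stands in a well of the seated plate, down on the deck ((horizontal distance between vial1 and plate_hole0 below 0.006 m or horizontal distance between vial1 and plate_hole1 below 0.006 m or horizontal distance between vial1 and plate_hole2 below 0.006 m or horizontal distance between vial1 and plate_hole3 below 0.006 m) and z of each of vial1, vial2, vial3, vial4 in the frame of deck below 0.004 m and angle between each of vial1, vial2, vial3, vial4's own z axis and vertical below 0.12 rad and (horizontal distance between vial2 and plate_hole0 below 0.006 m or horizontal distance between vial2 and plate_hole1 below 0.006 m or horizontal distance between vial2 and plate_hole2 below 0.006 m or horizontal distance between vial2 and plate_hole3 below 0.006 m) and (horizontal distance between vial3 and plate_hole0 below 0.006 m or horizontal distance between vial3 and plate_hole1 below 0.006 m or horizontal distance between vial3 and plate_hole2 below 0.006 m or horizontal distance between vial3 and plate_hole3 below 0.006 m) and (horizontal distance between vial4 and plate_hole0 below 0.006 m or horizontal distance between vial4 and plate_hole1 below 0.006 m or horizontal distance between vial4 and plate_hole2 below 0.006 m or horizontal distance between vial4 and plate_hole3 below 0.006 m) and horizontal distance between plate and deck below 0.005 m and z of plate in the frame of deck between -0.003 and 0.003 m and angle between the x axis of plate and the x axis of station, either way round below 0.04 rad and angle between plate's own z axis and vertical below 0.03 rad), for 0.2 s.
3. the cover sits over both pins, flush on the plate (horizontal distance between cover and plate below 0.005 m and z of cover in the frame of plate between 0.027 and 0.033 m and angle between the x axis of cover and the x axis of plate, either way round below 0.04 rad and angle between each of cover, plate's own z axis and vertical below 0.03 rad and horizontal distance between plate and deck below 0.005 m and z of plate in the frame of deck between -0.003 and 0.003 m and angle between the x axis of plate and the x axis of station, either way round below 0.04 rad), for 0.2 s.
At the end, for the whole second after the job is handed in: Rack plate flush on the deck (within 3 mm in height, 5 mm sideways, square to the pins); every vial present upright in a well (within 6 mm of a well's axis) and down on the deck within 4 mm; cover upright and flush on the plate (within 3 mm); both flaps opened beyond 1.75 rad; everything at rest (all of step 3 and (horizontal distance between vial1 and plate_hole0 below 0.006 m or horizontal distance between vial1 and plate_hole1 below 0.006 m or horizontal distance between vial1 and plate_hole2 below 0.006 m or horizontal distance between vial1 and plate_hole3 below 0.006 m) and z of each of vial1, vial2, vial3, vial4 in the frame of deck below 0.004 m and angle between each of vial1, vial2, vial3, vial4's own z axis and vertical below 0.12 rad and (horizontal distance between vial2 and plate_hole0 below 0.006 m or horizontal distance between vial2 and plate_hole1 below 0.006 m or horizontal distance between vial2 and plate_hole2 below 0.006 m or horizontal distance between vial2 and plate_hole3 below 0.006 m) and (horizontal distance between vial3 and plate_hole0 below 0.006 m or horizontal distance between vial3 and plate_hole1 below 0.006 m or horizontal distance between vial3 and plate_hole2 below 0.006 m or horizontal distance between vial3 and plate_hole3 below 0.006 m) and (horizontal distance between vial4 and plate_hole0 below 0.006 m or horizontal distance between vial4 and plate_hole1 below 0.006 m or horizontal distance between vial4 and plate_hole2 below 0.006 m or horizontal distance between vial4 and plate_hole3 below 0.006 m) and value of joint each of flap_left, flap_right above 1.75 rad and linear speed of each of vial1, vial2, vial3, vial4, plate, cover below 0.02 m/s); the robot touches nothing.
It fails at once if a vial is tipped over (more than 45 degrees) (angle between any of vial1, vial2, vial3, vial4's own z axis and vertical above 0.785 rad).
It fails at once if a bystander is disturbed (moved more than 20 mm) (distance of any of reagent, jar, notebook from where it was at the start of the episode above 0.02 m).
Of vial1, vial2, vial3, vial4 only 2 to 4 are there at a start; the rules pass over those that are not, and their reading is None.
At some moment in a run one of plate, cover may be knocked a few centimetres aside while the robot is not near it.
It also fails if it takes over 210 s, if anything falls off the work surface, if the arm or the gripper's body presses on something with over 40 N, if the wrist force passes 120 N, or if a joint passes its speed limit or range.

## Working session

There is one attempt and no reset: what is moved stays moved. The work goes in short steps, Python scripts to look and compute and a tool call to move; the robot and the scene stay as the last step left them, time stands still between calls to the robot, and variables do not carry over. Pictures are saved under pics/ and viewed, at most 14 in all, crops included, and the job is handed in when it is done.

Besides the shell and the picture viewer there is one more tool, called after "Emit:" as name(argument=value, ...), one argument or row to a line, values as JSON. carry_out: Moves the arm, as the interface text tells. Its arguments: {"type":"object","properties":{"deltas":{"type":"string"}},"required":["deltas"]}

```bash
ls; mkdir -p pics
python3 - <<'E'
from bench import sensors, vision, ctrl
import cv2, numpy as np
for n in ("scene","top"):
    cv2.imwrite(f"pics/{n}0.png", vision.camera(n))
for n in ("scene","top","wrist"):
    m=vision.camera_model(n); print(n,{k:np.round(v,4).tolist() for k,v in m.items()})
print(sensors.get_obs())
E
```

```text
pics
scene {'K': [[503.6032, 0.0, 275.2396], [0.0, 503.6032, 210.3916], [0.0, 0.0, 1.0]], 'k1': 0.0461, 'extrinsics': [[0.7574, 0.6529, -0.0026, -0.3917], [0.4113, -0.4802, -0.7748, -0.2536], [-0.5072, 0.5857, -0.6322, 1.8609], [0.0, 0.0, 0.0, 1.0]]}
top {'K': [[382.2429, 0.0, 283.7076], [0.0, 382.2429, 208.2802], [0.0, 0.0, 1.0]], 'k1': 0.0277, 'extrinsics': [[0.0035, -1.0, 0.0003, -0.1161], [-0.9789, -0.0035, -0.2044, 0.5924], [0.2044, 0.0004, -0.9789, 1.1255], [0.0, 0.0, 0.0, 1.0]]}
wrist {'K': [[361.1013, 0.0, 276.8111], [0.0, 361.1013, 208.2556], [0.0, 0.0, 1.0]], 'k1': -0.0504, 'hand_eye': [[-0.0011, -0.9626, -0.2709, 0.0688], [1.0, -0.001, -0.0007, 0.0019], [0.0004, -0.2709, 0.9626, -0.1423], [0.0, 0.0, 0.0, 1.0]]}
{'time_s': 0.1, 'q': array([ 1.04975813e+00,  1.81435498e-01,  1.60790831e+00, -1.53047346e-05,
        1.35379775e+00, -2.06298797e-01]), 'dq': array([ 1.36484455e-04, -3.04855037e-03, -1.52312551e-03,  3.42711543e-05,
       -1.49033554e-03, -4.98308780e-04]), 'joint_efforts': array([ 4.78022121e-04, -4.45875728e+01, -3.52239168e+01, -2.02399538e-04,
        4.10213790e-03,  1.20062987e-05]), 'eef_pos': array([0.17773801, 0.54632059, 0.23049167]), 'eef_rot': array([-2.68494192e-04,  1.56719274e-01,  9.87642885e-01, -7.26460637e-04]), 'wrist_force': array([-0.07084908,  0.64289793,  0.28393548]), 'torque': array([-0.02530841,  0.01145834, -0.01906648]), 'grasp_force': 0.0, 'opening': 0.9988080292995739}
```

View pics/top0.png

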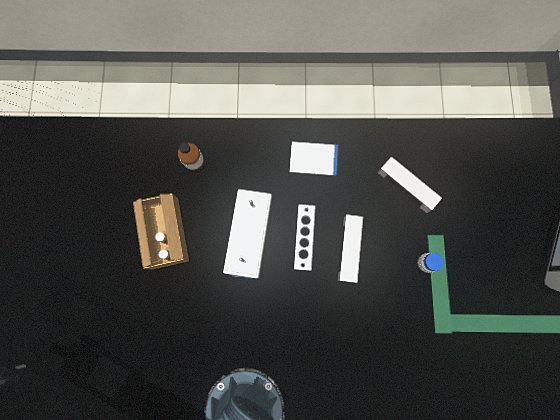

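View pics/scene0.png

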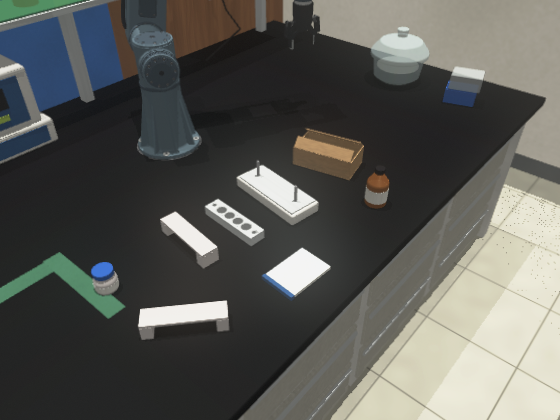

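```bash
cat > h.py <<'E'
import cv2, numpy as np
from scipy.spatial.transform import Rotation as R
from bench import sensors, vision, ctrl
def cam(n, obs=None):
    m=vision.camera_model(n); D=np.array([m["k1"],0,0,0,0.])
    if n=="wrist":
        o=obs or sensors.get_obs(); q=o["eef_rot"]; T=np.eye(4)
        T[:3,:3]=R.from_quat([q[1],q[2],q[3],q[0]]).as_matrix(); T[:3,3]=o["eef_pos"]
        E=np.linalg.inv(T@np.array(m["hand_eye"]))
    else: E=np.array(m["extrinsics"])
    return np.array(m["K"]),D,E
def pix2w(c,uv,z):
    K,D,E=c; p=cv2.undistortPoints(np.array(uv,float).reshape(-1,1,2),K,D)[:,0]
    d=np.c_[p,np.ones(len(p))]@E[:3,:3]; o=-E[:3,:3].T@E[:3,3]
    return o+d*((z-o[2])/d[:,2])[:,None]
def w2pix(c,P):
    K,D,E=c; return cv2.projectPoints(np.array(P,float).reshape(-1,1,3),cv2.Rodrigues(E[:3,:3])[0],E[:3,3],K,D)[0][:,0]
def tool(o,P):
    q=o["eef_rot"]; return R.from_quat([q[1],q[2],q[3],q[0]]).inv().apply(np.array(P)-o["eef_pos"])*1000
def plan(P,yaw,o=None):
    "tool-frame shift (mm) and rotation vector to reach tool-down pose at P with finger line (tool y) at world angle yaw"
    o=o or sensors.get_obs(); q=o["eef_rot"]; r0=R.from_quat([q[1],q[2],q[3],q[0]])
    best=None
    for k in (0,np.pi):
        a=yaw+k; y=np.array([np.cos(a),np.sin(a),0]); z=np.array([0,0,-1.]); x=np.cross(y,z)
        rv=(r0.inv()*R.from_matrix(np.c_[x,y,z])).as_rotvec()
        if best is None or np.linalg.norm(rv)<np.linalg.norm(best): best=rv
    print("shift",np.round(tool(o,P),1),"rot",np.round(best,4))
E
python3 - <<'E'
from h import *
im=cv2.imread("pics/top0.png"); s=im[180:290,120:380]
cv2.imwrite("pics/crop1.png",cv2.resize(s,None,fx=3,fy=3,interpolation=cv2.INTER_CUBIC))
E
```

```text
(no output)
```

View pics/crop1.png

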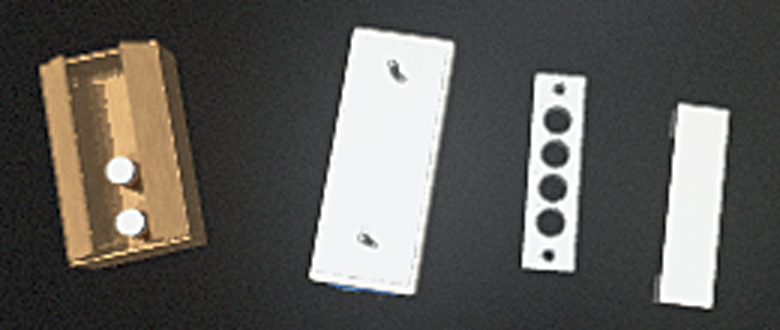

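Run:
```python
from h import *
c=cam("top"); print("campos",-c[2][:3,:3].T@c[2][:3,3])
def f(name,uv,z):
    p=pix2w(c,[[120+(u+.5)/3-.5,180+(v+.5)/3-.5] for u,v in uv],z); print(name,np.round(p[:,:2],4).tolist(), "mean",np.round(p.mean(0),4)); return p
def ang(p,i,j): d=p[i]-p[j]; print("   len",np.linalg.norm(d),"yaw",np.arctan2(d[1],d[0]))
p=f("plateholes",[(559,89),(549,256)],.03); ang(p,0,1)
p=f("wells",[(557,120),(555,154),(553,188),(550,222)],.03); ang(p,0,3)
p=f("platecorn",[(535,74),(585,75),(574,271),(522,269)],.03); ang(p,0,3);ang(p,1,2);ang(p,0,1)
p=f("cover",[(680,104),(730,109),(713,308),(658,302)],.048); ang(p,0,3);ang(p,1,2);ang(p,0,1)
p=f("station",[(355,28),(455,40),(413,295),(310,280)],.045); ang(p,0,3);ang(p,1,2);ang(p,0,1)
p=f("pinsA",[(390,62),(360,235)],.101); ang(p,0,1)
p=f("pinsB",[(402,79),(374,246)],.045); ang(p,0,1)
p=f("vials",[(121,170),(130,221)],.065)
p=f("carton",[(40,65),(157,42),(205,243),(72,265)],.068); ang(p,0,3);ang(p,1,2);ang(p,0,1)
```

```text
campos [ 0.35028535 -0.11447449  1.22288004]
plateholes [[0.5961, -0.185], [0.4205, -0.1732]] mean [ 0.5083 -0.1791  0.03  ]
   len 0.1760693401086786 yaw -0.0671861378230515
wells [[0.5627, -0.1826], [0.5265, -0.1802], [0.4907, -0.1778], [0.4554, -0.1744]] mean [ 0.5088 -0.1788  0.03  ]
   len 0.10766215058767893 yaw -0.07572438592066132
platecorn [[0.6124, -0.1596], [0.6115, -0.2128], [0.4053, -0.1987], [0.4071, -0.1453]] mean [ 0.5091 -0.1791  0.03  ]
   len 0.20571177049544684 yaw -0.06928221533006372
   len 0.206612503400252 yaw -0.06807546971196857
   len 0.0532270023865091 yaw 1.5538406633489297
cover [[0.5769, -0.3099], [0.5718, -0.3617], [0.3685, -0.3365], [0.3741, -0.2815]] mean [ 0.4728 -0.3224  0.048 ]
   len 0.20477856390806426 yaw -0.13888651916568526
   len 0.20487364785857076 yaw -0.12316546279806602
   len 0.05205968929904323 yaw 1.4725295625528299
station [[0.6583, 0.0316], [0.6456, -0.0745], [0.3801, -0.0348], [0.3948, 0.0696]] mean [ 0.5197 -0.002   0.045 ]
   len 0.2662206707638629 yaw -0.14339320439672734
   len 0.2683987834487044 yaw -0.14842705192385983
   len 0.10686687823254865 yaw 1.4516295765924014
pinsA [[0.6086, -0.0114], [0.4359, 0.0139]] mean [0.5222 0.0013 0.101 ]
   len 0.17451979937110484 yaw -0.1458393074983447
pinsB [[0.6032, -0.0193], [0.4291, 0.0058]] mean [ 0.5161 -0.0067  0.045 ]
   len 0.17590097141520566 yaw -0.1429568651097306
vials [[0.5036, 0.2616], [0.4522, 0.249]] mean [0.4779 0.2553 0.065 ]
carton [[0.6116, 0.351], [0.6365, 0.2329], [0.4301, 0.172], [0.4083, 0.3022]] mean [0.5216 0.2645 0.068 ]
   len 0.2090591850207668 yaw 0.23563724434552452
   len 0.2151272628898435 yaw 0.2868879472321143
   len 0.12068776553668488 yaw 1.7782745235013775
```

Run:
```python
from h import *
plan([.52,.262,.22],.25)
o=sensors.get_obs();q=o["eef_rot"];print(R.from_quat([q[1],q[2],q[3],q[0]]).as_matrix().round(3))
```

```text
shift [-413.5 -164.4   10.6] rot [-1.5000e-03  5.0000e-04  1.0061e+00]
[[-0.951  0.31  -0.001]
 [ 0.31   0.951 -0.001]
 [ 0.    -0.002 -1.   ]]
```

Emit:
carry_out(
  deltas="-413 -164 11 0 0 1.006 1;-413 -164 11 0 0 1.006 1;-413 -164 11 0 0 1.006 1;-413 -164 11 0 0 1.006 1;-413 -164 11 0 0 1.006 1;-413 -164 11 0 0 1.006 1;-413 -164 11 0 0 1.006 1;-413 -164 11 0 0 1.006 1;-413 -164 11 0 0 1.006 1",
)

```text
time_s: 1.23
eef_pos: [0.5196, 0.2627, 0.2196]
eef_rot: [-0.001, 0.614, 0.789, -0.0]
wrist_force: [-0.3, -0.4, -0.3]
opening: 0.0
grasp_force: 0.0
```

Run:
```python
from h import *
o=sensors.get_obs(); print(o["time_s"],o["eef_pos"],o["eef_rot"],o["opening"])
cv2.imwrite("pics/w1.png",vision.camera("wrist"))
```

```text
1.225 [0.51962365 0.26265996 0.21960075] [-6.30408081e-04  6.13943652e-01  7.89349444e-01 -4.99761661e-04] 0.00042903429785977207
```

View pics/w1.png

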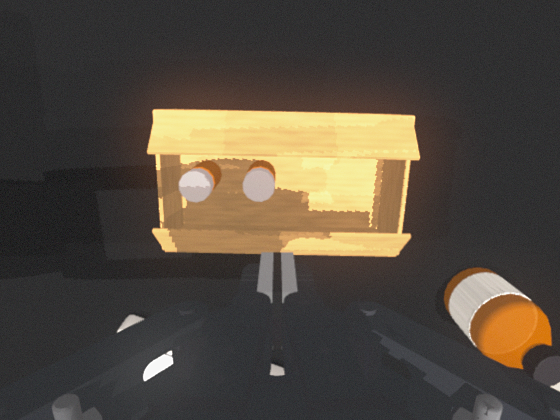

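Run:
```python
from h import *
c=cam("wrist"); o=sensors.get_obs()
print("tcp px",w2pix(c,[o["eef_pos"]]))
def f(n,uv,z):
    p=pix2w(c,uv,z); print(n,np.round(p[:,:2],4).tolist(),"mean",p.mean(0)[:2].round(4)); return p
v=f("caps",[(196,186),(259,186)],.065)
a=f("far hinge",[(154,110),(414,115)],.068)
b=f("near hinge",[(165,255),(401,255)],.068)
for p in (a,b):
    d=p[1]-p[0]; print(np.linalg.norm(d),np.arctan2(d[1],d[0]))
m=(a.mean(0)+b.mean(0))/2; print("centre",m, np.linalg.norm(a.mean(0)-b.mean(0)))
```

```text
tcp px [[274.94565022 275.5254423 ]]
caps [[0.452, 0.2528], [0.5035, 0.2658]] mean [0.4778 0.2593]
far hinge [[0.4082, 0.3059], [0.6095, 0.3533]] mean [0.5088 0.3296]
near hinge [[0.4374, 0.1855], [0.6395, 0.237]] mean [0.5385 0.2113]
0.20673475026103985 0.23094767360326293
0.2085755902624454 0.2495755448453016
centre [0.52366265 0.27043618 0.068     ] 0.12198576173185322
```

Run:
```python
from h import *
C=np.array([.5237,.2704]);yv=np.array([-.2377,.9713]);xv=np.array([.9713,.2377])
for d in (0,57,-57):
    P=C+yv*d/1000+xv*.01; plan([*P,.078],.24)
```

```text
shift [  5.4  16.5 141.8] rot [-0.0014 -0.0005  0.0102]
shift [ 62.4  17.  141.8] rot [-0.0014 -0.0005  0.0102]
shift [-51.6  15.9 141.7] rot [-0.0014 -0.0005  0.0102]
```

Emit:
carry_out(
  deltas="5 16 60 0 0 0.01 1;5 16 120 0 0 0.01 1;5 16 142 0 0 0.01 1;5 16 142 0 0 0.01 1;25 16 142 0 0 0.01 1;45 16 142 0 0 0.01 1;63 17 142 0 0 0.01 1;63 17 142 0 0 0.01 1;5 16 142 0 0 0.01 1;-20 16 142 0 0 0.01 1;-36 16 142 0 0 0.01 1;-52 16 142 0 0 0.01 1",
)

```text
time_s: 2.78
eef_pos: [0.5482, 0.2164, 0.0782]
eef_rot: [-0.0, 0.617, 0.787, 0.0]
wrist_force: [-1.1, 2.8, -0.7]
opening: -0.0
grasp_force: 0.9
```

Emit:
carry_out(
  deltas="0 0 0 0 0 0 1;20 0 0 0 0 0 1;40 0 -60 0 0 0 1;57 -16 -120 0 0 0 1;57 -16 -142 0 0 0 1;57 -16 -142 0 0 0 1",
)

```text
time_s: 3.52
eef_pos: [0.5198, 0.2705, 0.2231]
eef_rot: [0.002, 0.616, 0.787, 0.002]
wrist_force: [0.3, -0.9, -0.6]
opening: 0.0
grasp_force: 0.0
```

Run:
```python
from h import *
o=sensors.get_obs(); print(o["time_s"],o["eef_pos"],o["eef_rot"],o["opening"])
cv2.imwrite("pics/w2.png",vision.camera("wrist"))
```

```text
3.525 [0.5198421  0.27045726 0.22306477] [0.00153296 0.61640708 0.78742285 0.00228667] 7.39727603616754e-06
```

View pics/w2.png

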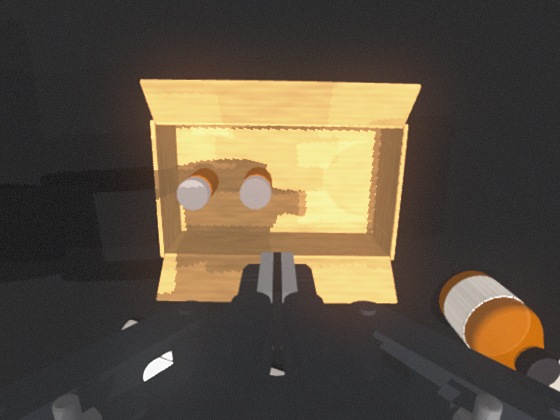

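Run:
```python
from h import *
c=cam("wrist")
C=np.array([.5237,.2704]);yv=np.array([-.2377,.9713])
for s in (1,-1):
    for t in (1.8,2.0,2.2,2.4):
        P=C+s*yv*(.058-.04*np.cos(t)); print(s,t,w2pix(c,[[*P,.068+.04*np.sin(t)]]).round(0))
plan([.51,-.06,.28],1.45)
```

```text
1 1.8 [[283. 112.]]
1 2.0 [[283. 101.]]
1 2.2 [[283.  91.]]
1 2.4 [[282.  83.]]
-1 1.8 [[282. 289.]]
-1 2.0 [[282. 295.]]
-1 2.2 [[282. 300.]]
-1 2.4 [[281. 304.]]
shift [-317.9  -87.5  -59.5] rot [ 1.5000e-03  8.0000e-04 -1.2081e+00]
```

Emit:
carry_out(
  deltas="-318 -87 -60 0 0 -1.208 0;-318 -87 -60 0 0 -1.208 0;-318 -87 -60 0 0 -1.208 0;-318 -87 -60 0 0 -1.208 0;-318 -87 -60 0 0 -1.208 0;-318 -87 -60 0 0 -1.208 0;-318 -87 -60 0 0 -1.208 0;-318 -87 -60 0 0 -1.208 0;-318 -87 -60 0 0 -1.208 0",
)

```text
time_s: 4.7
eef_pos: [0.5099, -0.0606, 0.2788]
eef_rot: [-0.001, 0.063, 0.998, 0.0]
wrist_force: [-0.2, -0.4, -1.2]
opening: 1.002
grasp_force: 0.0
```

Run:
```python
from h import *
o=sensors.get_obs(); print(o["time_s"],o["eef_pos"],o["eef_rot"],o["opening"],o["q"])
cv2.imwrite("pics/w3.png",vision.camera("wrist"))
```

```text
4.7 [ 0.50985956 -0.06062143  0.27882842] [-1.20716811e-03  6.27191592e-02  9.98030389e-01  4.38471467e-04] 1.0019069694216058 [-3.49932995e-01  5.06147039e-03  1.70053064e+00  1.58574267e-04
  1.43856439e+00 -1.79522962e+00]
```

View pics/w3.png

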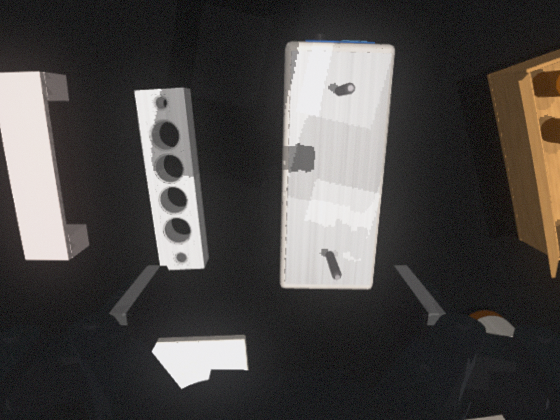

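Run:
```python
from h import *
im=cv2.imread("pics/w3.png")
c=cam("wrist")
def f(n,uv,z):
    p=pix2w(c,uv,z); d=p[-1]-p[0]; print(n,np.round(p[:,:2],4).tolist(),"mean",p.mean(0)[:2].round(4),"len",np.linalg.norm(d).round(4),"yaw",np.arctan2(d[1],d[0]).round(4)); return p
f("holes",[(161.5,103),(181,258)],.03)
f("wells",[(166,135),(169,167),(174,200),(178,231)],.03)
f("pin tips",[(348,89),(335,275)],.101)
f("pin bases",[(330,88),(323.5,251)],.045)
p=f("station",[(286,43),(394,46),(373,289),(281,287)],.045)
g=cv2.cvtColor(im,cv2.COLOR_BGR2GRAY)
for (u,v) in ((340,88),(332,264)):
    cv2.imwrite(f"pics/pin{u}.png",cv2.resize(im[v-25:v+25,u-30:u+30],None,fx=7,fy=7,interpolation=cv2.INTER_CUBIC))
cv2.imwrite("pics/pins.png",np.vstack([cv2.imread(f"pics/pin{u}.png") for u in (340,332)])[:600])
a=[cv2.imread(f"pics/pin{u}.png") for u in (340,332)]; cv2.imwrite("pics/pins.png",cv2.resize(np.hstack(a),(800,333)))
```

```text
holes [[0.422, -0.1697], [0.5972, -0.1833]] mean [ 0.5096 -0.1765] len 0.1757 yaw -0.0777
wells [[0.4553, -0.1716], [0.4897, -0.1753], [0.5271, -0.1773], [0.5638, -0.1801]] mean [ 0.509  -0.1761] len 0.1089 yaw -0.0783
pin tips [[0.4346, 0.0118], [0.6056, -0.0136]] mean [ 0.5201 -0.0009] len 0.1728 yaw -0.1473
pin bases [[0.4301, 0.0048], [0.6029, -0.0177]] mean [ 0.5165 -0.0064] len 0.1742 yaw -0.1293
station [[0.383, -0.0337], [0.3982, 0.0707], [0.6576, 0.0354], [0.6413, -0.0704]] mean [5.2e-01 5.0e-04] len 0.2608 yaw -0.1412
```

View pics/pins.png

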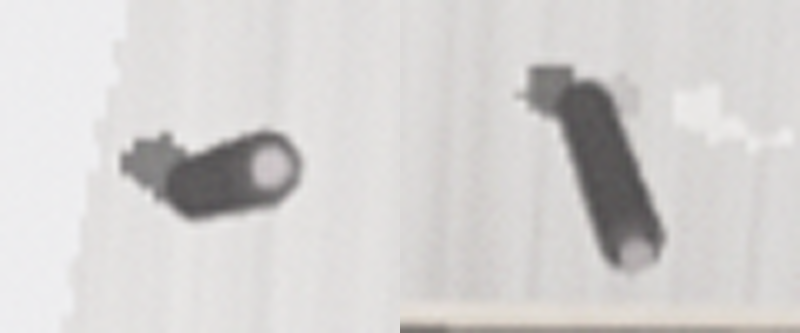

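Run:
```python
from h import *
c=cam("wrist")
def f(n,uv,z):
    p=pix2w(c,uv,z); d=p[-1]-p[0]; print(n,np.round(p[:,:2],4).tolist(),"mean",p.mean(0)[:2].round(4),"len",np.linalg.norm(d).round(4),"yaw",np.arctan2(d[1],d[0]).round(4)); return p
f("pin tips",[(350.5,87.9),(337.2,276.8)],.101)
f("pin bases",[(338.5,92),(330.2,254.4)],.045)
plan([.510,-.1765,.10],np.pi/2-.075)
```

```text
pin tips [[0.434, 0.014], [0.6078, -0.0116]] mean [0.5209 0.0012] len 0.1757 yaw -0.1461
pin bases [[0.435, 0.0129], [0.6079, -0.0105]] mean [0.5214 0.0012] len 0.1746 yaw -0.1348
shift [ -14.8 -115.2  179.1] rot [ 0.0006 -0.0019 -0.0495]
```

Emit:
carry_out(
  deltas="-14 -57 40 0 0 -0.05 0;-14 -115 80 0 0 -0.05 0;-14 -115 140 0 0 -0.05 0;-14 -115 200 0 0 -0.05 0;-14 -115 245 0 0 -0.05 0;-14 -115 267 0 0 -0.05 0;-14 -115 267 0 0 -0.05 0;-14 -115 267 0 0 -0.05 0.5;-14 -115 267 0 0 -0.05 0.7;-14 -115 267 0 0 -0.05 1;-14 -115 267 0 0 -0.05 1;-14 -115 267 0 0 -0.05 1",
)

```text
time_s: 6.25
eef_pos: [0.5118, -0.1784, 0.0156]
eef_rot: [0.002, 0.036, 0.999, -0.001]
wrist_force: [-1.7, 0.0, 5.3]
opening: 0.594
grasp_force: 63.5
```

Emit:
carry_out(
  deltas="0 0 0 0 0 0 0.2;0 0 0 0 0 0 0.2;0 0 6 0 0 0 0.2;0 0 12 0 0 0 0.2;0 0 12 0 0 0 0.2;0 0 12 0 0 0 1;0 0 12 0 0 0 1;0 0 12 0 0 0 1;0 0 12 0 0 0 1;0 0 12 0 0 0 1",
)

```text
time_s: 7.5
eef_pos: [0.5103, -0.1775, 0.0015]
eef_rot: [0.0, 0.036, 0.999, -0.0]
wrist_force: [0.2, -0.7, 1.4]
opening: 0.597
grasp_force: 64.7
```

Emit:
carry_out(
  deltas="0 0 -30 0 0 0 1;0 0 -80 0 0 0 1;0 0 -130 0 0 0 1;0 0 -170 0 0 0 1;0 0 -170 0 0 0 1;0 0 -170 0 0 0 1",
)

```text
time_s: 8.25
eef_pos: [0.5086, -0.1763, 0.1687]
eef_rot: [-0.002, 0.036, 0.999, 0.001]
wrist_force: [-0.9, 0.5, -6.4]
opening: 0.597
grasp_force: 65.7
```

Run:
```python
from h import *
o=sensors.get_obs(); print(o["time_s"],o["eef_pos"],o["eef_rot"],o["opening"],o["wrist_force"],o["torque"])
cv2.imwrite("pics/w4.png",vision.camera("wrist"))
```

```text
8.25 [ 0.50862955 -0.17633609  0.16874628] [-0.00176318  0.03638005  0.99933591  0.00105827] 0.596692908473643 [-0.86123002  0.51151065 -6.36141642] [ 0.0304738  -0.00127812  0.01364056]
```

View pics/w4.png

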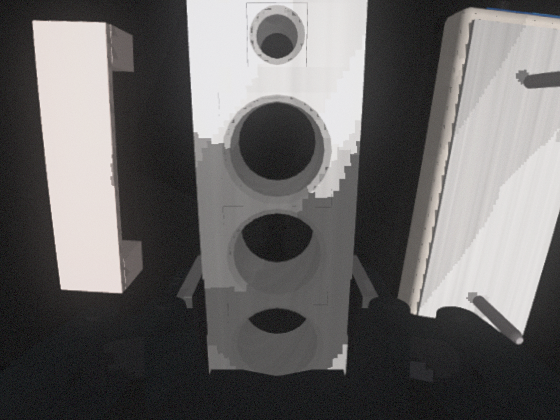

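Run:
```python
from h import *
o=sensors.get_obs(); c=cam("wrist")
z=o["eef_pos"][2]+.0285
p=pix2w(c,[(277,35),(277,146),(277,251),(277,343)],z); print(p.round(4)); print(tool(o,p).round(1))
d=p[0]-p[1]; print(np.arctan2(-d[1],-d[0]))
yaw=-.146
print("expected tool x", [88,54,18,-18])
plan([.521,.0012,.16],np.pi/2-.146)
```

```text
[[ 0.42   -0.1679  0.1967]
 [ 0.4523 -0.1703  0.1967]
 [ 0.4874 -0.1729  0.1967]
 [ 0.5238 -0.1755  0.1967]]
[[ 88.8   1.9 -28.1]
 [ 56.5   1.9 -28.2]
 [ 21.2   1.9 -28.4]
 [-15.2   1.8 -28.6]]
-0.07381235298552155
expected tool x [88, 54, 18, -18]
shift [  0.2 177.8   8.7] rot [ 0.0024 -0.0047  0.0732]
```

Emit:
carry_out(
  deltas="-1 60 8 0 0 0.073 1;-1 120 8 0 0 0.073 1;-1 176 8 0 0 0.073 1;-1 176 8 0 0 0.073 1;-1 176 30 0 0 0.073 1;-1 176 56 0 0 0.073 1;-1 176 58 0 0 0.073 1;-1 176 58 0 0 0.073 1",
)

```text
time_s: 9.3
eef_pos: [0.5236, -0.0023, 0.1128]
eef_rot: [-0.001, 0.073, 0.997, 0.0]
wrist_force: [0.1, -0.8, -5.8]
opening: 0.597
grasp_force: 66.1
```

Run:
```python
from h import *
o=sensors.get_obs(); print(o["time_s"],o["eef_pos"],o["eef_rot"],o["opening"],o["wrist_force"],o["torque"])
im=vision.camera("wrist"); cv2.imwrite("pics/w5full.png",im)
cv2.imwrite("pics/w5.png",cv2.resize(im[0:120,200:360],None,fx=5,fy=5,interpolation=cv2.INTER_CUBIC))
plan([.5225,-.0007,.1095],np.pi/2-.146)
```

```text
9.3 [ 0.52357136 -0.0023013   0.1127723 ] [-7.55531610e-04  7.31329257e-02  9.97321915e-01  5.28857279e-05] 0.5974531402799239 [ 0.12786644 -0.84269291 -5.80636919] [-0.04751704 -0.03193206 -0.01619744]
shift [2.  1.4 4.1] rot [-0.0001  0.0002 -0.0004]
```

View pics/w5.png

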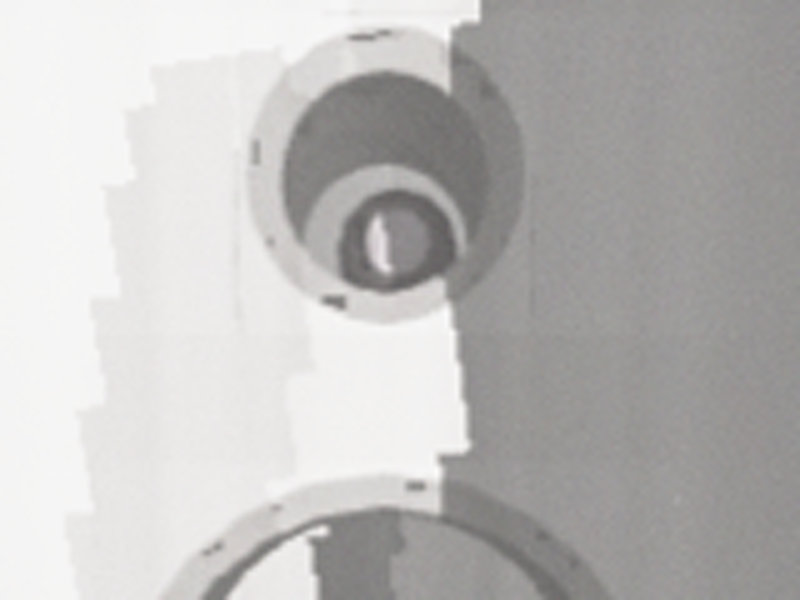

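Run:
```python
from h import *
o=sensors.get_obs(); c=cam("wrist")
px=lambda u,v:(200+(u+.5)/5-.5,(v+.5)/5-.5)
h=pix2w(c,[px(386,173)],o["eef_pos"][2]+.0285)[0]
hb=pix2w(c,[px(385,245)],o["eef_pos"][2]-.0015)[0]
for u,v,z in ((398,240,.101),(399,240,.096)):
    p=pix2w(c,[px(u,v)],z)[0]; q=o["eef_rot"]; r=R.from_quat([q[1],q[2],q[3],q[0]])
    print("pin",p.round(4),"hole",h.round(4),hb.round(4),"need tool shift",(r.inv().apply(p-h)*1000).round(2),(r.inv().apply(p-hb)*1000).round(2))
print(tool(o,h),tool(o,hb))
```

```text
pin [0.4341 0.0138 0.101 ] hole [0.4363 0.0125 0.1421] [0.4359 0.0125 0.1121] need tool shift [ 2.45  0.94 41.08] [ 2.    1.03 11.08]
pin [0.4333 0.014  0.096 ] hole [0.4363 0.0125 0.1421] [0.4359 0.0125 0.1121] need tool shift [ 3.2   1.06 46.08] [ 2.75  1.14 16.08]
[ 89.11308649   1.88436242 -28.52225903] [89.56397697  1.79815914  1.47763707]
```

Emit:
carry_out(
  deltas="2.3 1.1 0 0 0 0 1;2.3 1.1 0 0 0 0 1;2.3 1.1 10 0 0 0 1;2.3 1.1 16 0 0 0 1;2.3 1.1 20 0 0 0 1;2.3 1.1 24 0 0 0 1;2.3 1.1 24 0 0 0 1",
)

```text
time_s: 10.22
eef_pos: [0.5215, -0.0004, 0.0889]
eef_rot: [-0.0, 0.073, 0.997, 0.0]
wrist_force: [-0.4, 0.9, -6.2]
opening: 0.598
grasp_force: 66.4
```

Emit:
carry_out(
  deltas="0 0 10 0 0 0 1;0 0 20 0 0 0 1;0 0 30 0 0 0 1;0 0 37 0 0 0 1;0 0 40 0 0 0 1;0 0 41 0 0 0 1;0 0 41 0 0 0 1",
)

```text
time_s: 11.1
eef_pos: [0.5221, -0.0005, 0.0485]
eef_rot: [0.0, 0.073, 0.997, -0.0]
wrist_force: [0.4, -0.2, -5.1]
opening: 0.6
grasp_force: 66.4
```

Emit:
carry_out(
  deltas="0 0 2 0 0 0 1;0 0 2 0 0 0 1;0 0 2 0 0 0 0.2;0 0 2 0 0 0 0.2;0 0 2 0 0 0 0.2;0 0 -20 0 0 0 0.2;0 0 -70 0 0 0 0.2;0 0 -130 0 0 0 0.2;0 0 -190 0 0 0 0.2;0 0 -230 0 0 0 0.2;0 0 -230 0 0 0 0.2",
)

```text
time_s: 12.48
eef_pos: [0.524, -0.0009, 0.2829]
eef_rot: [0.004, 0.073, 0.997, -0.001]
wrist_force: [-0.1, -0.1, -0.3]
opening: 0.804
grasp_force: 0.0
```

Run:
```python
from h import *
o=sensors.get_obs(); print(o["time_s"],o["eef_pos"],o["eef_rot"],o["opening"],o["wrist_force"])
cv2.imwrite("pics/w6.png",vision.camera("wrist"))
```

```text
12.475 [ 0.52396526 -0.00086955  0.28287275] [ 4.22839945e-03  7.27726189e-02  9.97339382e-01 -6.50415288e-04] 0.8037081579436299 [-0.12800829 -0.05702174 -0.25006418]
```

View pics/w6.png

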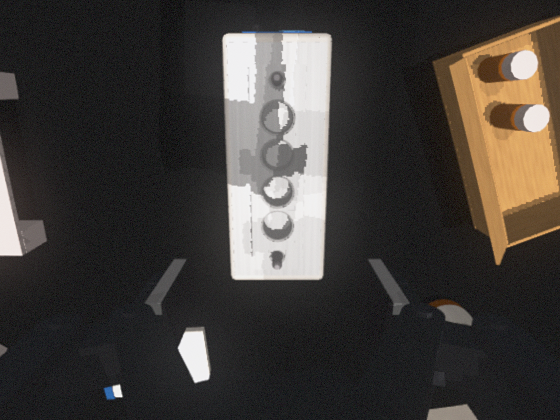

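Run:
```python
from h import *
plan([.4505,.2525,.14],1.81)
c=cam("wrist")
o=sensors.get_obs()
W=pix2w(c,[(277,117),(277,153),(277,190),(276,224)],.075); print(W.round(4)); print(tool(o,W).round(1))
```

```text
shift [108.7 240.  139.6] rot [-0.0011  0.0039 -0.3849]
[[ 4.650e-01  9.700e-03  7.500e-02]
 [ 4.982e-01  4.800e-03  7.500e-02]
 [ 5.343e-01 -5.000e-04  7.500e-02]
 [ 5.690e-01 -6.700e-03  7.500e-02]]
[[ 59.4   1.9 204.9]
 [ 25.8   1.9 205.1]
 [-10.6   1.9 205.2]
 [-45.9   0.8 205.3]]
```

Emit:
carry_out(
  deltas="60 120 0 0 0 -0.19 0.42;109 240 0 0 0 -0.385 0.42;109 240 0 0 0 -0.385 0.42;109 240 0 0 0 -0.385 0.42;109 240 60 0 0 -0.385 0.42;109 240 120 0 0 -0.385 0.42;109 240 140 0 0 -0.385 0.42;109 240 140 0 0 -0.385 0.42;109 240 140 0 0 -0.385 0.42",
)

```text
time_s: 13.65
eef_pos: [0.4492, 0.2529, 0.1387]
eef_rot: [0.0, -0.119, 0.993, 0.0]
wrist_force: [-0.0, -0.1, 0.7]
opening: 0.58
grasp_force: 0.0
```

```bash
cat >> h.py <<'E'
def caps(c,im,near,z=.065):
    "white caps near a predicted world point: fit circle by enclosing contour"
    hsv=cv2.cvtColor(im,cv2.COLOR_BGR2HSV); m=((hsv[...,1]<70)&(hsv[...,2]>110)).astype(np.uint8)
    u=w2pix(c,[[*near,z]])[0]; out=[]
    for k in cv2.findContours(m,cv2.RETR_EXTERNAL,cv2.CHAIN_APPROX_NONE)[0]:
        if cv2.contourArea(k)<150: continue
        e=cv2.fitEllipse(k); 
        if np.hypot(e[0][0]-u[0],e[0][1]-u[1])<60: out.append((np.round(e[0],1),np.round(e[1],1),pix2w(c,[e[0]],z)[0].round(4)))
    return u.round(1),out
E
python3 - <<'E'
from h import *
o=sensors.get_obs(); print(o["time_s"],o["eef_pos"],o["opening"])
im=vision.camera("wrist"); cv2.imwrite("pics/w7.png",im)
c=cam("wrist",o); u,out=caps(c,im,[.452,.253]); print(u)
for x in out: print(x, tool(o,x[2]).round(1))
E
```

```text
13.65 [0.44919683 0.25286416 0.13874158] 0.5795796315929905
[273.5 223.2]
(array([271.1, 218.2]), array([41.1, 45.7]), array([0.4492, 0.2508, 0.065 ])) [ 0.5 -2.  73.7]
```

View pics/w7.png

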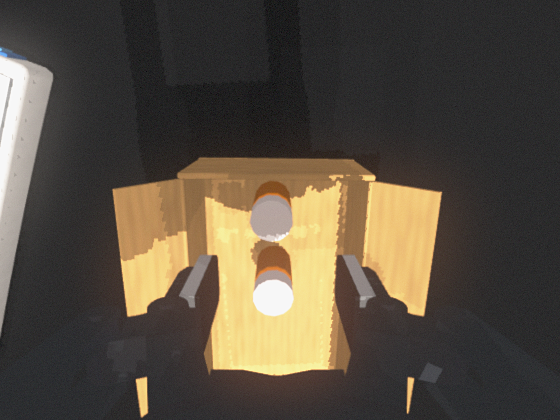

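Emit:
carry_out(
  deltas="0 -3.5 30 0 0 0 0.42;0 -3.5 70 0 0 0 0.42;0 -3.5 95 0 0 0 0.42;0 -3.5 103 0 0 0 0.42;0 -3.5 103 0 0 0 0.42;0 -3.5 103 0 0 0 0.6;0 -3.5 103 0 0 0 1;0 -3.5 103 0 0 0 1;0 -3.5 103 0 0 0 1",
)

```text
time_s: 14.82
eef_pos: [0.4509, 0.2498, 0.0369]
eef_rot: [0.001, -0.119, 0.993, 0.0]
wrist_force: [-0.2, -1.1, 5.6]
opening: 0.311
grasp_force: 58.8
```

Emit:
carry_out(
  deltas="0 0 -20 0 0 0 1;0 0 -70 0 0 0 1;0 0 -130 0 0 0 1;0 0 -150 0 0 0 1;0 0 -150 0 0 0 1",
)

```text
time_s: 15.45
eef_pos: [0.4511, 0.2499, 0.1878]
eef_rot: [0.003, -0.119, 0.993, 0.0]
wrist_force: [-0.2, 0.2, -1.7]
opening: 0.311
grasp_force: 59.0
```

Run:
```python
from h import *
o=sensors.get_obs(); print(o["time_s"],o["eef_pos"],o["opening"],o["grasp_force"])
im=vision.camera("wrist"); cv2.imwrite("pics/w8.png",im)
c=cam("wrist",o)
cz=o["eef_pos"][2]+.029; u,out=caps(c,im,o["eef_pos"][:2],cz); print(u)
for x in out: print(x, tool(o,x[2]).round(1))
plan([.5046,.0021,.185],np.pi/2-.146)
```

```text
15.45 [0.45110734 0.24993981 0.18782871] 0.3106603494805339 59.01665210723877
[272.4 306.3]
(array([276.9, 296.2]), array([73.4, 82.7]), array([0.4468, 0.2506, 0.2168])) [  3.9   1.7 -29. ]
(array([229.9, 269.7]), array([11.5, 42.3]), array([0.4407, 0.2325, 0.2168])) [ 14.1 -14.5 -29.1]
shift [   5.5 -253.4    0.8] rot [0.0004 0.0018 0.3853]
```

```bash
cat >> h.py <<'E'
def heldcap(o,im,near,cz):
    "top disc of a cap: half-width from widest columns, centre from far rim (image bottom) + radius; tool mm"
    c=cam("wrist",o); hsv=cv2.cvtColor(im,cv2.COLOR_BGR2HSV); m=((hsv[...,1]<70)&(hsv[...,2]>100)).astype(np.uint8)
    n,l,st,ce=cv2.connectedComponentsWithStats(m); k=l[int(near[1]),int(near[0])]; x,y,w,h,a=st[k]
    print("bbox",x,y,w,h,a,"fill",round(a/(w*h),2))
    cols=np.where(l==k); b=cols[0].max(); t=cols[0].min()
    P=pix2w(c,[(x,ce[k][1]),(x+w-1,ce[k][1]),(ce[k][0],b+.5),(ce[k][0],t-.5)],cz); T=tool(o,P); r=(T[1,1]-T[0,1])/2
    print("r",r.round(2),"y",((T[1,1]+T[0,1])/2).round(2),"x far",T[2,0].round(2),"x near",T[3,0].round(2),"xc",(T[2,0]+abs(r)).round(2))
E
python3 - <<'E'
from h import *
o=sensors.get_obs(); im=cv2.imread("pics/w8.png")
heldcap(o,im,(277,296),o["eef_pos"][2]+.029)
g=im[230:370:5,277]; print([ (230+5*i,*map(int,v)) for i,v in enumerate(g)])
E
```

```text
bbox 240 255 74 83 4896 fill 0.8
r 12.81 y 1.48 x far -13.11 x near 19.67 xc -0.29
[(230, 25, 62, 103), (235, 31, 66, 105), (240, 24, 68, 116), (245, 36, 68, 106), (250, 42, 104, 175), (255, 125, 128, 143), (260, 125, 127, 139), (265, 125, 129, 139), (270, 126, 129, 138), (275, 123, 128, 139), (280, 125, 131, 139), (285, 127, 131, 140), (290, 125, 129, 138), (295, 127, 130, 141), (300, 126, 130, 139), (305, 123, 127, 137), (310, 128, 129, 139), (315, 124, 127, 140), (320, 126, 126, 138), (325, 127, 128, 139), (330, 123, 127, 137), (335, 125, 128, 139), (340, 68, 106, 143), (345, 64, 97, 131), (350, 65, 97, 126), (355, 56, 87, 116), (360, 56, 84, 112), (365, 54, 82, 110)]
```

Emit:
carry_out(
  deltas="2 -60 0 0 0 0.1 1;4 -120 0 0 0 0.2 1;6 -180 0 0 0 0.3 1;7 -240 0 0 0 0.385 1;7 -252.5 0 0 0 0.385 1;7 -252.5 0 0 0 0.385 1;7 -252.5 30 0 0 0.385 1;7 -252.5 43 0 0 0.385 1;7 -252.5 43 0 0 0.385 1;7 -252.5 43 0 0 0.385 1",
)

```text
time_s: 16.75
eef_pos: [0.5031, 0.003, 0.143]
eef_rot: [0.0, 0.072, 0.997, -0.0]
wrist_force: [-0.0, -0.0, -0.4]
opening: 0.308
grasp_force: 59.2
```

Run:
```python
from h import *
o=sensors.get_obs(); print(o["time_s"],o["eef_pos"],o["eef_rot"],o["opening"],o["grasp_force"])
im=vision.camera("wrist"); cv2.imwrite("pics/w9.png",im)
cv2.imwrite("pics/w9c.png",cv2.resize(im[0:400,140:420],None,fx=1.5,fy=1.5,interpolation=cv2.INTER_CUBIC))
plan([.5030,.0025,.15],np.pi/2-.146)
```

```text
16.75 [0.50310885 0.00302915 0.14298447] [ 4.49122311e-04  7.22477157e-02  9.97386617e-01 -4.91626622e-05] 0.3081977548567725 59.16309714317322
shift [ 0.3 -0.4 -6.8] rot [-0.0001  0.0015  0.0011]
```

View pics/w9c.png

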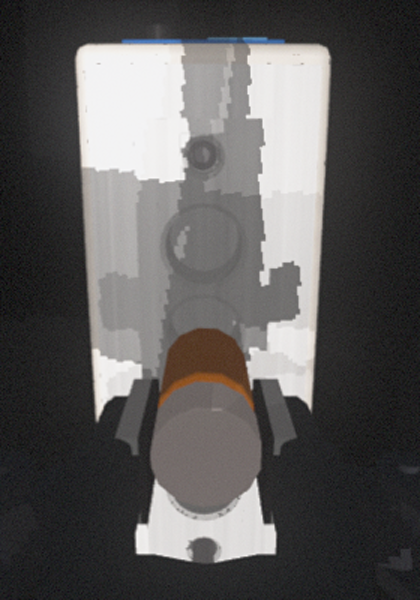

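Run:
```python
from h import *
o=sensors.get_obs(); c=cam("wrist",o)
for n,u,v,z in (("pin",203,153,.101),("well",201,243,.075),("welltop",202,205,.075),("wellbot",202,283,.075),("left",160,243,.075),("right",243,243,.075),("target near rim",203,295,.075)):
    print(n,tool(o,pix2w(c,[(140+u/1.5,v/1.5)],z))[0].round(1))
heldcap(o,cv2.imread("pics/w9.png"),(277,307),o["eef_pos"][2]+.0285)
```

```text
pin [70.9  1.1 42.1]
well [37.4  0.1 68.2]
welltop [52.   0.6 68.1]
wellbot [21.4  0.5 68.2]
left [ 37.4 -15.8  68.2]
right [37.3 16.5 68.2]
target near rim [16.5  0.9 68.2]
bbox 230 255 95 120 8137 fill 0.71
r 16.93 y 1.85 x far -29.35 x near 20.14 xc -12.41
```

Emit:
carry_out(
  deltas="0.7 -0.8 0 0 0 0 1;0.7 -0.8 15 0 0 0 1;0.7 -0.8 30 0 0 0 1;0.7 -0.8 36 0 0 0 1;0.7 -0.8 40 0 0 0 1;0.7 -0.8 43 0 0 0 1;0.7 -0.8 43 0 0 0 1",
)

```text
time_s: 17.68
eef_pos: [0.5037, 0.0016, 0.0996]
eef_rot: [0.002, 0.073, 0.997, 0.0]
wrist_force: [4.4, 0.1, 2.9]
opening: 0.309
grasp_force: 60.6
```

Emit:
carry_out(
  deltas="-1 0.3 0 0 0 0 1;-1 0.3 7 0 0 0 1;-1 0.3 13 0 0 0 1;-1 0.3 18 0 0 0 1;-1 0.3 20 0 0 0 1;-1 0.3 20 0 0 0 1",
)

```text
time_s: 18.42
eef_pos: [0.5032, 0.0018, 0.0788]
eef_rot: [0.0, 0.073, 0.997, -0.0]
wrist_force: [4.8, 0.5, 1.4]
opening: 0.308
grasp_force: 60.5
```

Emit:
carry_out(
  deltas="0 0 1 0 0 0 1;0 0 1 0 0 0 0.42;0 0 1 0 0 0 0.42;0 0 1 0 0 0 0.42;0 0 -10 0 0 0 0.42;0 0 -50 0 0 0 0.42;0 0 -110 0 0 0 0.42;0 0 -140 0 0 0 0.42;0 0 -140 0 0 0 0.42",
)

```text
time_s: 19.55
eef_pos: [0.5048, 0.0015, 0.2231]
eef_rot: [0.003, 0.073, 0.997, -0.001]
wrist_force: [0.9, 0.2, -0.9]
opening: 0.578
grasp_force: 0.0
```

Run:
```python
from h import *
o=sensors.get_obs(); print(o["time_s"],o["eef_pos"],o["opening"])
im=vision.camera("wrist"); cv2.imwrite("pics/w10.png",im); c=cam("wrist",o)
u,out=caps(c,im,[.503,.002],.106); print(u); 
for x in out: print(x, tool(o,x[2]).round(1))
# second vial, from w7 pixel
t=vision.camera("top"); cv2.imwrite("pics/top2.png",t); ct=cam("top")
for P in ([.503,.002,.106],[.5025,.2645,.065]):
    for x in caps(ct,t,P[:2],P[2])[1]: print("top",x)
plan([.5015,.2645,.14],1.81)
```

```text
19.55 [0.50478381 0.00154937 0.22312092] 0.5781911594955702
[274.8 199. ]
(array([276.9, 173.5]), array([132.5, 348.1]), array([0.4843, 0.0063, 0.106 ])) [ 21.8   1.8 117. ]
top (array([252.7, 250.5]), array([ 19.3, 116.6]), array([ 0.4572, -0.0241,  0.106 ]))
shift [ 39.2 259.6  79.3] rot [-0.     0.    -0.385]
```

Emit:
carry_out(
  deltas="10 60 0 0 0 -0.1 0.42;20 120 0 0 0 -0.2 0.42;30 180 0 0 0 -0.3 0.42;38 240 0 0 0 -0.385 0.42;38 258 0 0 0 -0.385 0.42;38 258 50 0 0 -0.385 0.42;38 258 79 0 0 -0.385 0.42;38 258 79 0 0 -0.385 0.42;38 258 79 0 0 -0.385 0.42",
)

```text
time_s: 20.78
eef_pos: [0.5033, 0.2623, 0.1409]
eef_rot: [0.0, -0.119, 0.993, -0.0]
wrist_force: [0.2, -0.2, 0.1]
opening: 0.582
grasp_force: 0.0
```

Run:
```python
from h import *
o=sensors.get_obs(); print(o["time_s"],o["eef_pos"],o["opening"])
im=vision.camera("wrist"); cv2.imwrite("pics/w11.png",im); c=cam("wrist",o)
u,out=caps(c,im,o["eef_pos"][:2]); print(u)
for x in out: print(x, tool(o,x[2]).round(1)); heldcap(o,im,x[0],.065)
```

```text
20.775 [0.50333304 0.26228173 0.14088433] 0.5823446012791633
[274.4 218. ]
(array([278.3, 216.2]), array([40.7, 45.3]), array([0.5016, 0.2644, 0.065 ])) [ 1.2  2.5 75.9]
bbox 258 194 42 46 1508 fill 0.78
r 12.95 y 2.62 x far -14.47 x near 15.93 xc -1.53
```

Emit:
carry_out(
  deltas="-1.3 0.7 30 0 0 0 0.42;-1.3 0.7 70 0 0 0 0.42;-1.3 0.7 95 0 0 0 0.42;-1.3 0.7 104 0 0 0 0.42;-1.3 0.7 104 0 0 0 0.42;-1.3 0.7 104 0 0 0 0.6;-1.3 0.7 104 0 0 0 1;-1.3 0.7 104 0 0 0 1;-1.3 0.7 104 0 0 0 1",
)

```text
time_s: 21.95
eef_pos: [0.5053, 0.2641, 0.0381]
eef_rot: [0.002, -0.119, 0.993, 0.0]
wrist_force: [-0.3, -0.8, 6.7]
opening: 0.311
grasp_force: 58.8
```

Emit:
carry_out(
  deltas="0 0 -20 0 0 0 1;0 0 -70 0 0 0 1;0 0 -130 0 0 0 1;0 0 -150 0 0 0 1;0 0 -150 0 0 0 1",
)

```text
time_s: 22.58
eef_pos: [0.5054, 0.2642, 0.1898]
eef_rot: [0.003, -0.119, 0.993, 0.0]
wrist_force: [-0.0, 0.5, -0.6]
opening: 0.31
grasp_force: 59.0
```

Run:
```python
from h import *
o=sensors.get_obs(); print(o["time_s"],o["eef_pos"],o["opening"],o["grasp_force"])
im=vision.camera("wrist"); cv2.imwrite("pics/w12.png",im)
heldcap(o,im,(277,296),o["eef_pos"][2]+.029)
C=np.array([.5033,.0019])+np.array([.989,-.1455])*.036; print(C)
plan([*C,.185],np.pi/2-.146)
```

```text
22.575 [0.50535547 0.2642448  0.18976881] 0.30957327454554473 58.99903178215027
bbox 240 249 74 83 4914 fill 0.8
r 12.74 y 1.48 x far -10.59 x near 21.89 xc 2.16
[ 0.538904 -0.003338]
shift [  29.5 -267.8    2.4] rot [0.0005 0.0021 0.3853]
```

Emit:
carry_out(
  deltas="6 -60 0 0 0 0.1 1;12 -120 0 0 0 0.2 1;18 -180 0 0 0 0.3 1;24 -240 0 0 0 0.385 1;26.5 -269 0 0 0 0.385 1;26.5 -269 0 0 0 0.385 1;26.5 -269 30 0 0 0.385 1;26.5 -269 43 0 0 0.385 1;26.5 -269 43 0 0 0.385 1;26.5 -269 43 0 0 0.385 1",
)

```text
time_s: 23.88
eef_pos: [0.5423, -0.0034, 0.1439]
eef_rot: [0.0, 0.072, 0.997, -0.0]
wrist_force: [0.2, 0.2, -0.3]
opening: 0.303
grasp_force: 59.1
```

Run:
```python
from h import *
o=sensors.get_obs(); print(o["time_s"],o["eef_pos"],o["eef_rot"],o["opening"],o["grasp_force"])
im=vision.camera("wrist"); cv2.imwrite("pics/w13.png",im)
cv2.imwrite("pics/w13c.png",cv2.resize(im[0:400,140:420],None,fx=1.5,fy=1.5,interpolation=cv2.INTER_CUBIC))
plan([.5421,-.0037,.14],np.pi/2-.146)
```

```text
23.875 [ 0.54225799 -0.00342192  0.14389151] [ 3.51026692e-04  7.23968857e-02  9.97375840e-01 -2.94573634e-05] 0.30265031709008117 59.1016960144043
shift [ 0.4 -0.2  4.2] rot [-0.0001  0.0014  0.0009]
```

View pics/w13c.png

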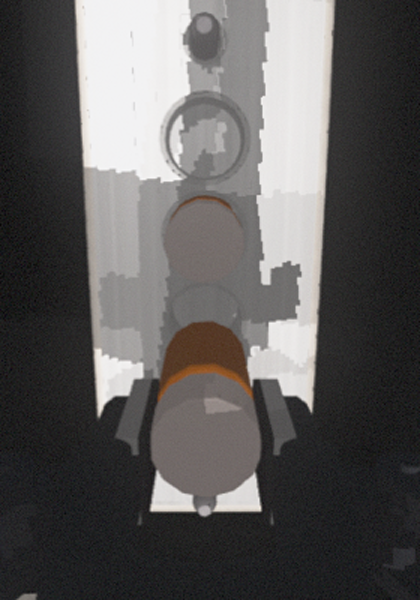

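Emit:
carry_out(
  deltas="0.2 -0.3 0 0 0 0 1;0.2 -0.3 15 0 0 0 1;0.2 -0.3 30 0 0 0 1;0.2 -0.3 36 0 0 0 1;0.2 -0.3 40 0 0 0 1;0.2 -0.3 43 0 0 0 1;0.2 -0.3 43 0 0 0 1",
)

```text
time_s: 24.8
eef_pos: [0.5412, -0.0039, 0.1]
eef_rot: [-0.001, 0.073, 0.997, 0.0]
wrist_force: [-0.5, 1.2, -1.6]
opening: 0.306
grasp_force: 59.2
```

Entered freely (bottom ≈ 0.066). Continue down to the deck.

Emit:
carry_out(
  deltas="0 0 7 0 0 0 1;0 0 13 0 0 0 1;0 0 18 0 0 0 1;0 0 20.5 0 0 0 1;0 0 20.5 0 0 0 1;0 0 20.5 0 0 0 0.42;0 0 20.5 0 0 0 0.42;0 0 20.5 0 0 0 0.42;0 0 10 0 0 0 0.42;0 0 -30 0 0 0 0.42;0 0 -90 0 0 0 0.2;0 0 -150 0 0 0 0",
)

```text
time_s: 26.3
eef_pos: [0.5414, -0.0042, 0.2528]
eef_rot: [0.0, 0.073, 0.997, -0.0]
wrist_force: [0.5, -0.7, -0.2]
opening: 0.971
grasp_force: 0.0
```

Run:
```python
from h import *
o=sensors.get_obs(); print(o["time_s"],o["eef_pos"],o["opening"])
t=vision.camera("top"); cv2.imwrite("pics/top3.png",t); c=cam("top")
hsv=cv2.cvtColor(t,cv2.COLOR_BGR2HSV); m=((hsv[...,1]<60)&(hsv[...,2]>150)).astype(np.uint8)
for k in cv2.findContours(m,cv2.RETR_EXTERNAL,cv2.CHAIN_APPROX_NONE)[0]:
    if cv2.contourArea(k)<600: continue
    r=cv2.minAreaRect(k); 
    if r[0][1]<130: continue
    b=pix2w(c,cv2.boxPoints(r),.048); print(np.round(r[0],1),b.mean(0).round(4),b[:,:2].round(3).tolist())
plan([.4735,-.321,.25],np.pi/2-.13)
```

```text
26.3 [ 0.54141967 -0.00417318  0.25277895] 0.9713995056067288
[164.3 324.5] [0.2499 0.2337 0.048 ] [[0.135, 0.355], [0.419, 0.218], [0.362, 0.11], [0.084, 0.252]]
[249.9 245.4] [ 0.4802 -0.0107  0.048 ] [[0.392, 0.042], [0.581, 0.016], [0.568, -0.065], [0.379, -0.036]]
[351. 248.] [ 0.4735 -0.3213  0.048 ] [[0.373, -0.282], [0.578, -0.307], [0.574, -0.361], [0.369, -0.335]]
[233.4 221.5] [0.5587 0.0412 0.048 ] [[0.382, 0.101], [0.744, 0.012], [0.735, -0.02], [0.374, 0.071]]
[410.9 182.7] [ 0.6807 -0.5166  0.048 ] [[0.729, -0.423], [0.771, -0.458], [0.632, -0.611], [0.592, -0.575]]
[217.2 171.4] [0.7156 0.0994 0.048 ] [[0.69, 0.181], [0.777, 0.166], [0.741, 0.017], [0.655, 0.034]]
[171.9 205.4] [0.6089 0.2351 0.048 ] [[0.437, 0.299], [0.791, 0.2], [0.78, 0.17], [0.427, 0.271]]
[311.9 157.9] [ 0.7625 -0.2043  0.048 ] [[0.716, -0.13], [0.819, -0.137], [0.809, -0.279], [0.706, -0.27]]
shift [  25.7 -323.2   12.5] rot [-0.0014  0.0145 -0.0154]
```

Emit:
carry_out(
  deltas="5 -60 0 0 0 0 0;10 -120 -10 0 0 0.02 0;15 -180 -20 0 0 0.02 0;20 -240 -20 0 0 0.02 0;26 -300 -20 0 0 0.02 0;26 -322 -20 0 0 0.02 0;26 -322 -20 0 0 0.02 0;26 -322 -20 0 0 0.02 0",
)

```text
time_s: 27.35
eef_pos: [0.4695, -0.3178, 0.2704]
eef_rot: [0.0, 0.082, 0.997, 0.0]
wrist_force: [0.3, 0.2, 0.0]
opening: 0.997
grasp_force: 0.0
```

```bash
cat >> h.py <<'E'
def cover(o,im,z):
    c=cam("wrist",o); hsv=cv2.cvtColor(im,cv2.COLOR_BGR2HSV); m=((hsv[...,1]<80)&(hsv[...,2]>110)).astype(np.uint8)
    u=w2pix(c,[[*o["eef_pos"][:2],z]])[0]
    for k in cv2.findContours(m,cv2.RETR_EXTERNAL,cv2.CHAIN_APPROX_NONE)[0]:
        if cv2.contourArea(k)<2000: continue
        K=k[:,0].astype(np.float32); P=pix2w(c,K,z); T=tool(o,P)[:,:2]
        r=cv2.minAreaRect(T.astype(np.float32)); print("px centre",K.mean(0).round(),"tool centre",np.round(r[0],1),"size",np.round(r[1],1),"ang",round(r[2],2),"bbox",K.min(0),K.max(0),"world",P.mean(0).round(4))
E
python3 - <<'E'
from h import *
o=sensors.get_obs(); print(o["time_s"],o["eef_pos"],o["eef_rot"],o["opening"])
im=vision.camera("wrist"); cv2.imwrite("pics/w14.png",im)
cover(o,im,.048)
E
```

```text
27.35 [ 0.46952902 -0.31775861  0.27036781] [4.57587348e-05 8.23153063e-02 9.96606292e-01 2.93383727e-04] 0.9973217669814717
px centre [273. 171.] tool centre [-3.1 -1.7] size [ 52.8 204.3] ang 87.86 bbox [242.  74.] [301. 271.] world [ 0.467  -0.3191  0.048 ]
px centre [533. 157.] tool centre [ -3.2 263.3] size [ 78.  267.2] ang 78.29 bbox [493.  41.] [559. 286.] world [ 0.4978 -0.0498  0.048 ]
```

Emit:
carry_out(
  deltas="-3.5 -3.6 50 0 0 -0.037 0;-3.5 -3.6 110 0 0 -0.037 0;-3.5 -3.6 170 0 0 -0.037 0;-3.5 -3.6 225 0 0 -0.037 0;-3.5 -3.6 248 0 0 -0.037 0;-3.5 -3.6 252 0 0 -0.037 0;-3.5 -3.6 252 0 0 -0.037 0;-3.5 -3.6 252 0 0 -0.037 0.3;-3.5 -3.6 252 0 0 -0.037 1;-3.5 -3.6 252 0 0 -0.037 1;-3.5 -3.6 252 0 0 -0.037 1;-3.5 -3.6 252 0 0 -0.037 1",
)

```text
time_s: 28.9
eef_pos: [0.4729, -0.3238, 0.02]
eef_rot: [0.001, 0.064, 0.998, -0.001]
wrist_force: [-0.8, 2.2, 7.1]
opening: 0.595
grasp_force: 61.9
```

Run:
```python
from h import *
o=sensors.get_obs(); print(o["time_s"],o["eef_pos"].round(4),o["eef_rot"].round(4),o["opening"],o["grasp_force"])
q=np.array([4.57587348e-05,8.23153063e-02,9.96606292e-01,2.93383727e-04]); r=R.from_quat([q[1],q[2],q[3],q[0]])
P=np.array([.46952902,-.31775861,.27036781])+r.apply([-.0031,-.0017,.222]); print("cover cam world",P, "in tool",tool(o,P).round(2))
```

```text
28.9 [ 0.4729 -0.3238  0.02  ] [ 1.000e-03  6.440e-02  9.979e-01 -7.000e-04] 0.5953135006761671 61.94853901863098
cover cam world [ 0.47233906 -0.31981605  0.04836698] in tool [  1.01   3.82 -28.33]
```

Emit:
carry_out(
  deltas="0 0 -20 0 0 0 1;0 0 -70 0 0 0 1;0 0 -130 0 0 0 1;0 0 -160 0 0 0 1;0 0 -160 0 0 0 1",
)

```text
time_s: 29.52
eef_pos: [0.4734, -0.3247, 0.1826]
eef_rot: [0.003, 0.064, 0.998, -0.003]
wrist_force: [1.0, -1.2, -2.9]
opening: 0.596
grasp_force: 63.3
```

Run:
```python
from h import *
o=sensors.get_obs(); print(o["time_s"],o["eef_pos"].round(4),o["eef_rot"].round(4),o["opening"],o["wrist_force"].round(1),o["torque"].round(3))
im=vision.camera("wrist"); cv2.imwrite("pics/w15.png",im)
cover(o,im,o["eef_pos"][2]+.028)
plan([.5218,-.0007,.18],np.pi/2-.146)
```

```text
29.525 [ 0.4734 -0.3247  0.1826] [ 0.0028  0.0644  0.9979 -0.0026] 0.5964306669874491 [ 1.  -1.2 -2.9] [0.    0.005 0.051]
px centre [276. 139.] tool centre [52.   1.8] size [51.4 92.9] ang 89.96 bbox [188.   0.] [365. 292.] world [ 0.4176 -0.3157  0.2106]
shift [ -7.6 326.5  -0.8] rot [-0.0019  0.0022  0.0171]
```

Emit:
carry_out(
  deltas="-1 60 0 0 0 0 1;-2 120 0 0 0 0.01 1;-4 180 0 0 0 0.017 1;-6 240 0 0 0 0.017 1;-7.6 300 0 0 0 0.017 1;-7.6 326.5 0 0 0 0.017 1;-7.6 326.5 0 0 0 0.017 1;-7.6 326.5 20 0 0 0.017 1;-7.6 326.5 40 0 0 0.017 1;-7.6 326.5 40 0 0 0.017 1;-7.6 326.5 40 0 0 0.017 1",
)

```text
time_s: 30.95
eef_pos: [0.5214, -0.0011, 0.1383]
eef_rot: [-0.0, 0.073, 0.997, -0.0]
wrist_force: [0.7, -0.0, -2.3]
opening: 0.592
grasp_force: 63.6
```

Run:
```python
from h import *
o=sensors.get_obs(); print(o["time_s"],o["eef_pos"].round(4),o["opening"],o["wrist_force"].round(1),o["torque"].round(3))
plan([.5218,-.0007,.18],np.pi/2-.146)
# has anything moved? scene view of the station
im=vision.camera("scene"); cv2.imwrite("pics/s2.png",im[100:290,180:420] if 0 else cv2.resize(im[100:260,200:410],None,fx=3.5,fy=3.5,interpolation=cv2.INTER_CUBIC))
```

```text
30.95 [ 0.5214 -0.0011  0.1383] 0.5920630975840968 [ 0.7 -0.  -2.3] [-0.01   0.013 -0.036]
shift [ -0.3   0.4 -41.7] rot [-0.0002 -0.0005 -0.0008]
```

View pics/s2.png

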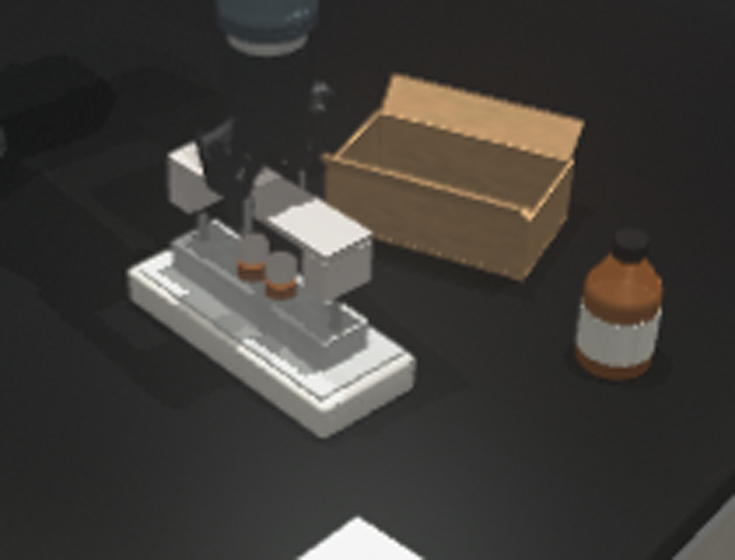

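Emit:
carry_out(
  deltas="-0.2 0.3 8 0 0 0 1;-0.2 0.3 14 0 0 0 1;-0.2 0.3 18 0 0 0 1;-0.2 0.3 22 0 0 0 1;-0.2 0.3 25 0 0 0 1;-0.2 0.3 25 0 0 0 1",
)

```text
time_s: 31.75
eef_pos: [0.5215, 0.0, 0.113]
eef_rot: [-0.0, 0.073, 0.997, 0.0]
wrist_force: [-1.0, 0.2, -1.4]
opening: 0.591
grasp_force: 63.6
```

Emit:
carry_out(
  deltas="0 -0.4 5 0 0 0 1;0 -0.4 10 0 0 0 1;0 -0.4 14 0 0 0 1;0 -0.4 17 0 0 0 1;0 -0.4 17 0 0 0 1",
)

```text
time_s: 32.38
eef_pos: [0.5214, -0.0004, 0.096]
eef_rot: [-0.0, 0.073, 0.997, 0.0]
wrist_force: [0.3, -0.6, -1.9]
opening: 0.593
grasp_force: 63.6
```

Emit:
carry_out(
  deltas="0 0 1 0 0 0 1;0 0 2 0 0 0 1;0 0 2 0 0 0 1",
)

```text
time_s: 32.75
eef_pos: [0.5218, -0.0004, 0.095]
eef_rot: [0.0, 0.073, 0.997, -0.0]
wrist_force: [-3.6, 1.5, 5.8]
opening: 0.595
grasp_force: 64.2
```

Contact at the expected height (feet at about 0.075). Release and withdraw.

Emit:
carry_out(
  deltas="0 0 0 0 0 0 0.2;0 0 0 0 0 0 0.2;0 0 0 0 0 0 0.2;0 0 -20 0 0 0 0.2;0 0 -70 0 0 0 0.2;0 0 -130 0 0 0 0.2;0 0 -170 0 0 0 0.2;0 0 -170 0 0 0 0.2;0 0 -170 0 0 0 0.2",
)

```text
time_s: 33.88
eef_pos: [0.5212, -0.0003, 0.2635]
eef_rot: [-0.0, 0.073, 0.997, 0.0]
wrist_force: [0.3, -0.1, -0.9]
opening: 0.8
grasp_force: 0.0
```

Run:
```python
from h import *
o=sensors.get_obs(); print(o["time_s"],o["eef_pos"].round(4),o["opening"],o["wrist_force"].round(1))
im=vision.camera("wrist"); cv2.imwrite("pics/w16.png",im); c=cam("wrist",o)
# match predicted seated-roof outline with gradients: best z by edge score
g=cv2.GaussianBlur(cv2.cvtColor(im,cv2.COLOR_BGR2GRAY),(3,3),0).astype(float); G=np.hypot(cv2.Sobel(g,6,1,0),cv2.Sobel(g,6,0,1))
ct=np.array([.5209,.0011]); x=np.array([.989,-.1455]); y=np.array([.1455,.989]); s=np.linspace(-1,1,60); best=[]
for z in np.arange(.105,.146,.003):
  for dx in np.arange(-.004,.0041,.001):
    for dy in np.arange(-.004,.0041,.001):
      for a in (-.02,-.01,0,.01,.02):
        xx=x+a*y; yy=y-a*x; C=ct+dx*x+dy*y
        P=[[*(C+xx*.102*k+yy*.026*e),z] for k in s for e in (-1,1)]+[[*(C+xx*.102+0*yy+yy*.026*k),z] for k in s[::3]]+[[*(C-xx*.102+yy*.026*k),z] for k in s[::3]]
        u=w2pix(c,P).round().astype(int); ok=(u[:,0]>=0)&(u[:,0]<560)&(u[:,1]>=0)&(u[:,1]<270)
        best.append((G[u[ok,1],u[ok,0]].mean(),z,dx,dy,a,ok.sum()))
for b in sorted(best)[::-1][:5]: print(np.round(b,4))
```

```text
33.875 [ 5.212e-01 -3.000e-04  2.635e-01] 0.8001835097772225 [ 0.3 -0.1 -0.9]
[ 8.65102e+01  1.29000e-01  1.00000e-03  0.00000e+00 -1.00000e-02
  1.16000e+02]
[8.59141e+01 1.32000e-01 2.00000e-03 0.00000e+00 0.00000e+00 1.14000e+02]
[ 8.56904e+01  1.26000e-01  1.00000e-03  0.00000e+00 -2.00000e-02
  1.17000e+02]
[8.53892e+01 1.32000e-01 1.00000e-03 0.00000e+00 0.00000e+00 1.16000e+02]
[ 8.26786e+01  1.26000e-01  1.00000e-03  0.00000e+00 -1.00000e-02
  1.16000e+02]
```

Run:
```python
from h import *
x=np.array([.989,-.1455]); y=np.array([.1455,.989]); s=np.linspace(-1,1,80)
for n in ("scene","top"):
    im=vision.camera(n); cv2.imwrite(f"pics/{n}9.png",im); c=cam(n)
    g=cv2.GaussianBlur(cv2.cvtColor(im,cv2.COLOR_BGR2GRAY),(3,3),0).astype(float); G=np.hypot(cv2.Sobel(g,6,1,0),cv2.Sobel(g,6,0,1))
    def sc(z,dx,dy,h):
        C=np.array([.5215,0])+dx*x+dy*y
        P=[[*(C+x*.102*k+y*.026*e),z] for k in s for e in (-1,1)]+[[*(C+f*x*.102+y*.026*k),z] for k in s[::3] for f in (-1,1)]
        if h: P+=[[*(C+x*.102+y*.026*e),z-.048*(k+1)/2] for k in s[::3] for e in (-1,1)]
        u=w2pix(c,P).round().astype(int); return np.median(G[u[:,1],u[:,0]])+G[u[:,1],u[:,0]].mean()
    b=[(sc(z,dx,dy,n=="scene"),z,dx,dy) for z in np.arange(.111,.142,.002) for dx in np.arange(-.004,.0041,.001) for dy in np.arange(-.004,.0041,.001)]
    for k in sorted(b)[::-1][:4]: print(n,np.round(k,4))
```

```text
scene [ 6.460438e+02  1.230000e-01  3.000000e-03 -3.000000e-03]
scene [ 6.452457e+02  1.190000e-01 -3.000000e-03  1.000000e-03]
scene [ 6.450186e+02  1.230000e-01  2.000000e-03 -3.000000e-03]
scene [ 6.446189e+02  1.230000e-01  4.000000e-03 -3.000000e-03]
top [2.41255e+02 1.19000e-01 3.00000e-03 0.00000e+00]
top [2.410391e+02 1.110000e-01 2.000000e-03 0.000000e+00]
top [ 2.400627e+02  1.250000e-01  2.000000e-03 -1.000000e-03]
top [2.39774e+02 1.11000e-01 2.00000e-03 1.00000e-03]
```

```bash
python3 -c "
from bench import ctrl; print(ctrl.hand_in())"
```

```text
the job is handed in; nothing more can be done
None
```

I handed the job in at about 34 s: both flaps are folded back, the plate is on the deck over the pins, both vials stand in wells and the cover is over the same pins, though the hand-in call returned no verdict.

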